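Set the bread slicer's gate lever to thick slices

TASK

Two control boxes stand on the bakery counter, one with a red lever knob (bread slicer) and one with a blue lever knob (dough mixer). Set the bread slicer to thick slices: lead its red lever from the near arm of its zigzag gate through both bends to the far end of the gate, beside the thickest mark, and let go of it there. Leave the blue lever of the dough mixer where it is.

Things in the scene. Friction and masses are not known exactly. Their poses are not given: they have to be found in the camera images.
- slicer_box: Bread slicer's control box, fixed: white, 180x120x56 mm, red marks. Origin: centre of underside; x away from robot along the gate, y left, z up. Metal top has a zigzag slot 22 mm wide, centre line (x, y in mm): near end (-60,20), (-20,20), (-20,-20), (20,-20), (20,20), far end (60,20), square corners. Its edges stop the 10 mm lever stem: 6 mm play all round. Thickest mark at the far end.
- slicer_knob (a point): Centre of the red ball knob (34 mm across) on the slicer's lever, 115 mm above the counter. The lever slides level along the box's x and y, always upright, against about 1.5 N of friction, and stays where it is left. It starts in the near arm of the gate (box x -62 to -35, y 20 mm). Below the ball a 14 mm collar down to 90 mm, then the stem, down into the slot (box top 56 mm).
- mixer_box: Dough mixer's control box, fixed beside the other, on its left or right: same size, shape and frame, but blue marks. To be left alone.
- mixer_knob (a point): Centre of the blue ball knob (34 mm across) on the mixer's lever, 115 mm above the counter, in the middle arm of its gate. Must stay where it is.

How it is judged (in metres and radians):
On the way, in this order (a step that is already met when the one before it is completed fails the run):
1. the red lever is through the first bend, on the right-hand side of its gate (y of slicer_knob in the frame of slicer_box below -0.01 m), for 0.1 s.
2. the red lever is through the second bend, back on the left-hand side beyond the middle (y of slicer_knob in the frame of slicer_box above 0.008 m and x of slicer_knob in the frame of slicer_box above 0.005 m), for 0.1 s.
At the end, for the whole second after the job is handed in: the red lever stands in the far arm of its gate, its knob centre more than 50 mm beyond the box's centre along the gate (the stop is at 66 mm) and on the left-hand side (y over 8 mm), and the blue knob is within 12 mm of where it stood (x of slicer_knob in the frame of slicer_box above 0.05 m and y of slicer_knob in the frame of slicer_box above 0.008 m and distance of mixer_knob from where it was at the start of the episode below 0.012 m); the robot touches nothing.
It fails at once if the blue lever of the dough mixer was moved (distance of mixer_knob from where it was at the start of the episode above 0.012 m).
It also fails if it takes over 32 s, if anything falls off the work surface, if the arm or the gripper's body presses on something with over 40 N, if the wrist force passes 120 N, or if a joint passes its speed limit or range.

ROBOT

A 6-joint arm with a two-finger parallel gripper is mounted at the origin on a cart in front of the work surface, level with it; the furniture and walls round the work are solid. World frame = base frame: x ahead of the robot, y to its left, z up, the work surface at z = 0. Lengths are in mm, angles in rad, forces in N, time in s.
With the tool pointing down it reaches from about 350 to 975 mm from the base axis. Payload 7.1 kg.
Tool frame: the origin (TCP) lies between the finger pads; the fingertips stand 17 mm ahead of it and the grasp point (between the pads) lies 2 mm behind it; z points along the fingers, y is the line along which they close (so a half turn about z gives the same grasp; the last joint's range is limited). The gripper opens to 88 mm and grips with 3 to 60 N. Pads are 20 mm wide; open, the fingers measure 115 mm over their backs; the gripper's body (75 mm by 178 mm) begins 61 mm behind the grasp point.
Start: joints at [1.316, 0.423, 1.63, -0, 1.089, -0.019], TCP at [145.982, 607.696, 239.675] pointing down, gripper open.
Joint ranges: [-3, 3], [-0.9, 2.11], [0.09, 2.58], [-1.31, 4.45], [0.11, 2.69], [-2.54, 2.54]. Speed limits (rad/s): [2.39, 2.39, 3.01, 3.14, 3.14, 3.14].

INTERFACE

Orientations are given as a rotation vector (axis times angle).
In Python, from workcell import ctrl gives the robot as it stands.
- The arm moves only by the shell command python3 jog.py 'ROWS' [OPENING]. ROWS is a JSON list of rows, 1 to 5 of them, each of 6 numbers: dx, dy, dz in mm, then a rotation vector rx, ry, rz in rad; each row shifts and turns the commanded pose from where the row before left it, along the tool's axes as they then stand; what a row does not reach is not made up. A row lasts 1/12 s, in which the tool goes at most 41.7 mm and 0.125 rad, less where a joint would pass 70% of its speed; a pose out of reach is approached as far as the arm can. OPENING is the finger opening in mm, set as the command begins (- or left out keeps the last). The fingers move at their own pace and stop on an object; the grip force is fixed at half the most. Time passes only in rows, so rows that do not move let the fingers close. It prints the time, the measured TCP pose, the force, the opening and the grip force at its end.
- ctrl.get_obs(): the state, without advancing time (a new reading comes with each control period).
- ctrl.get_image(name): name is "side" or "top"; returns a dict with "img" (480x640x3 uint8, red, green, blue), "fx", "fy", "cx", "cy" (pixels), "R" (3x3) and "t" (3): a world point X has camera coordinates R X + t. Camera axes: x right, y down, z forward; pixel columns grow to the right and rows downward; lengths in mm; the calibration is good to about 2 mm. A picture is of the moment at which its call begins. There is no depth.
- ctrl.close_job(): hands the job in; it is judged then, once.
The state is a dict: "t": time; "qpos": joint angles; "qvel": joint speeds; "joint_torque": joint torques, N m; "ee_pos": TCP position; "orientation": TCP orientation; "ft_force": force on the tool from outside, world axes, zero at the start; "moment": the same for the moment, N m; "width": finger opening in mm; "grasp_force": force on a finger pad.
Only numpy, scipy, OpenCV 4.12 (cv2) and the standard library are available. Lean on these libraries where they do the work, as an engineer would, in place of code of your own. Each camera call takes 0.05 s, during which the arm holds its last target. There are 200 camera calls.

## Working session

There is one attempt and no reset: what is moved stays moved. The work goes in short steps, Python scripts to look and compute and a shell command to move; the robot and the scene stay as the last step left them, time stands still between calls to the robot, and variables do not carry over. Pictures are saved under pics/ and viewed, at most 10 in all, crops included, and the job is handed in when it is done.

```bash
ls; mkdir -p pics
python3 - <<'E'
from workcell import ctrl
import cv2,numpy as np
for n in("side","top"):
    d=ctrl.get_image(n);cv2.imwrite(f"pics/{n}0.png",d["img"][:,:,::-1]);np.savez(f"/tmp/{n}0.npz",**d)
    print(n,d["fx"],d["cx"],np.round(d["R"],3).tolist(),np.round(d["t"]))
o=ctrl.get_obs();print(o["t"],o["ee_pos"],o["orientation"],o["width"])
E
```

```text
jog.py
pics
workcell.py
side 496.1807689489833 322.286763755904 [[0.951, -0.307, 0.024], [-0.101, -0.383, -0.918], [0.291, 0.871, -0.395]] [-388.  218.  594.]
top 526.8059598850022 324.9216122829784 [[-0.078, -0.997, -0.0], [-0.971, 0.076, -0.226], [0.226, -0.017, -0.974]] [223. 493. 849.]
0.1 [145.86096654 607.2491203  238.97059601] [-3.69457823e-01 -3.11962022e+00  2.18175610e-03] 87.74233624511209
```

View pics/top0.png

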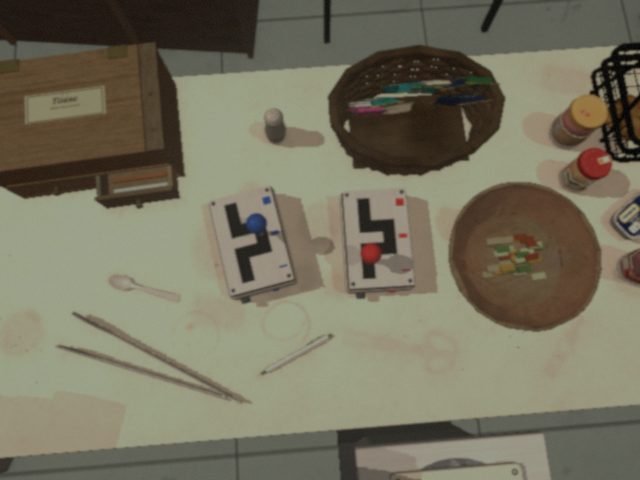

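View pics/side0.png

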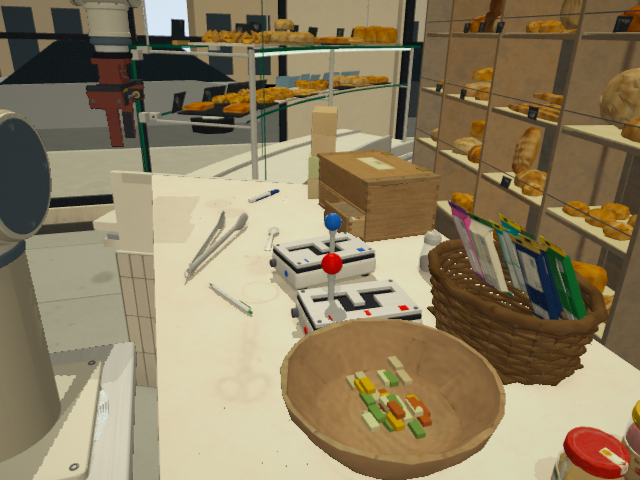

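The top view shows the slicer at about (378,240) with its red knob at (371,254). The mixer is to its left at (253,243), blue knob at (256,223). In the side view the red knob is at (332,264) and the blue at (333,222).

```bash
cat > h.py <<'E'
import cv2,numpy as np
def load(n,live=False):
    if live:
        from workcell import ctrl
        return ctrl.get_image(n)
    return dict(np.load(f"/tmp/{n}0.npz"))
def ray(d,uv):
    uv=np.atleast_2d(uv).astype(float)
    r=np.c_[(uv[:,0]-d["cx"])/d["fx"],(uv[:,1]-d["cy"])/d["fy"],np.ones(len(uv))]@d["R"]
    return -d["R"].T@d["t"],r/np.linalg.norm(r,axis=1,keepdims=True)
def plane(d,uv,z):
    c,r=ray(d,uv);return c+r*((z-c[2])/r[:,2:])
def knob(d,col,win):
    x0,x1,y0,y1=win;i=d["img"][y0:y1,x0:x1].astype(int)
    a,b=(0,2) if col=="red" else (2,0)
    m=((i[...,a]>1.8*i[...,1])&(i[...,a]>1.6*i[...,b])&(i[...,a]>60)).astype(np.uint8)
    n,l,s,c=cv2.connectedComponentsWithStats(m);k=1+s[1:,4].argmax()
    ys,xs=np.nonzero(l==k);(u,v),rad=cv2.minEnclosingCircle(np.c_[xs,ys].astype(np.float32))
    return np.array([u+x0,v+y0]),rad
def tri(ds,uvs):
    A=0;b=0
    for d,uv in zip(ds,uvs):
        c,r=ray(d,uv);P=np.eye(3)-np.outer(r[0],r[0]);A=A+P;b=b+P@c
    return np.linalg.solve(A,b)
E
python3 - <<'E'
from h import *
T,S=load("top"),load("side")
for col,wt,ws in(("red",(340,400,235,275),(310,355,245,280)),("blue",(240,275,205,240),(315,350,205,240))):
    a,ra=knob(T,col,wt);b,rb=knob(S,col,ws);p=tri((T,S),(a,b));print(col,a,ra,b,rb,p.round(1),plane(T,a,115).round(1),plane(S,b,115).round(1))
g=T["img"].max(2);print(np.percentile(g[190:290,345:410],[5,20,50,80]))
for nm,(x0,x1,y0,y1) in dict(slicer=(349,406,192,288),mixer=(216,284,192,290)).items():
    m=(g[y0:y1,x0:x1]<75).astype(np.uint8)
    n,l,s,c=cv2.connectedComponentsWithStats(m)
    print(nm,s[1:][s[1:,4]>20].tolist())
    k=1+s[1:,4].argmax();ks=[k]
    ks=[j for j in range(1,n) if s[j,4]>100]
    ys,xs=np.nonzero(np.isin(l,ks))
    P=np.concatenate([plane(T,np.c_[xs+x0+du,ys+y0+dv],56)[:,:2] for du in(0,) for dv in(0,)])
    print(cv2.minAreaRect(P.astype(np.float32)))
    np.save(f"/tmp/{nm}.npy",P)
cv2.imwrite("pics/c.png",cv2.resize(T["img"][180:300,200:420,::-1],None,fx=3.5,fy=3.5,interpolation=cv2.INTER_NEAREST))
E
```

```text
red [370.39999962 252.79999924] 10.75184440612793 [331.5 263.5] 11.068072319030762 [458.2 115.1 113.8] [[458.6 115.1 115. ]] [[456.6 112.6 115. ]]Traceback (most recent call last):
  File "<stdin>", line 4, in <module>
  File "h.py", line 17, in knob
    n,l,s,c=cv2.connectedComponentsWithStats(m);k=1+s[1:,4].argmax()
                                                    ~~~~~~~~~~~~~~^^
ValueError: attempt to get argmax of an empty sequence
```

```bash
sed -i 's/1.8\*i\[...,1\]/1.45*i[...,1]/' h.py
python3 - <<'E'
from h import *
T,S=load("top"),load("side")
for col,wt,ws in(("red",(340,400,235,275),(310,355,245,280)),("blue",(240,275,205,240),(315,350,205,240))):
    a,ra=knob(T,col,wt);b,rb=knob(S,col,ws);p=tri((T,S),(a,b));print(col,a,ra,b,rb,p.round(1),plane(T,a,115).round(1),plane(S,b,115).round(1))
g=T["img"].max(2);print(np.percentile(g[190:290,345:410],[5,20,50,80]))
for nm,(x0,x1,y0,y1) in dict(slicer=(349,406,192,288),mixer=(216,284,192,290)).items():
    m=(g[y0:y1,x0:x1]<75).astype(np.uint8)
    n,l,s,c=cv2.connectedComponentsWithStats(m)
    print(nm,s[1:][s[1:,4]>20].tolist())
    ks=[j for j in range(1,n) if s[j,4]>100]
    ys,xs=np.nonzero(np.isin(l,ks))
    P=plane(T,np.c_[xs+x0,ys+y0],56)[:,:2]
    print(cv2.minAreaRect(P.astype(np.float32)))
cv2.imwrite("pics/c.png",cv2.resize(T["img"][180:300,200:420,::-1],None,fx=3.5,fy=3.5,interpolation=cv2.INTER_NEAREST))
E
```

```text
red [370.40675163 252.93086815] 10.991317749023438 [331.5 263.5] 11.068072319030762 [458.1 115.1 113.8] [[458.4 115.1 115. ]] [[456.6 112.6 115. ]]
blue [255. 223.] 9.219644546508789 [332.72222137 221.5       ] 8.372968673706055 [522. 296. 114.] [[521.9 295.9 115. ]] [[520.9 293.4 115. ]]
[ 37.  91. 144. 153.]
slicer [[9, 7, 38, 55, 913], [14, 69, 12, 17, 167]]
((496.70623779296875, 94.45502471923828), (58.713462829589844, 138.3970947265625), 88.88318634033203)
mixer [[9, 12, 46, 78, 1254]]
((510.1678161621094, 311.08551025390625), (138.80950927734375, 61.367347717285156), 10.535541534423828)
```

View pics/c.png

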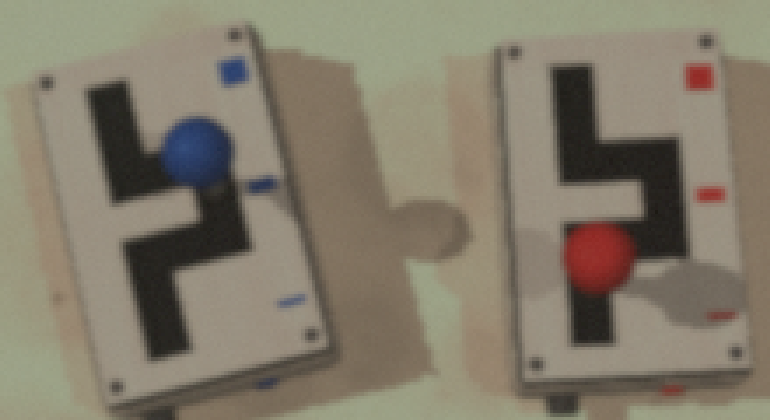

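The crop confirms the layout: the red knob is in the near arm at box (-39,20). I'll move over it, keeping the orientation.

```bash
cat > to.py <<'E'
import sys
from workcell import ctrl
from h import *
from scipy.spatial.transform import Rotation as Ro
C=np.array([496.7,94.5]);a=np.radians(float(-1.1));B=np.array([[np.cos(a),-np.sin(a)],[np.sin(a),np.cos(a)]])
o=ctrl.get_obs();R=Ro.from_rotvec(o["orientation"]).as_matrix();p=np.array(o["ee_pos"])
print("t",o["t"],"tcp in box",(B.T@(p[:2]-C)).round(1),"z",p[2].round(1),"tilt",R[:,2].round(3),"f",np.round(o["ft_force"],1))
for s in sys.argv[1:]:
    x,y,z=map(float,s.split(","));w=np.r_[C+B@[x,y],z]
    print(s,"from last:",(R.T@(w-p)).round(1));p=w
E
python3 - <<'E'
from h import *
T=load("top");q=np.array([(515,52),(707,42),(537,364),(736,352)])/3.5+[200,180]-.4
P=plane(T,q,56)[:,:2];print(P.round(1),P.mean(0))
for i,j in((2,0),(3,1)):print(np.degrees(np.arctan2(*(P[i if 0 else j]-P[i])[::-1])))
for i,j in((1,0),(3,2)):print(np.degrees(np.arctan2(*(P[j]-P[i])[::-1]))-90)
E
J="python3 jog.py"
python3 jog.py '[[-26,-25,0,0,0,0],[-26,-25,0,0,0,0],[-26,-25,0,0,0,0],[-26,-25,0,0,0,0],[-26,-25,0,0,0,0]]'
python3 jog.py '[[-26,-25,0,0,0,0],[-26,-25,0,0,0,0],[-26,-25,0,0,0,0],[-26,-25,0,0,0,0],[-26,-25,0,0,0,0]]'
python3 jog.py '[[-26,-25,0,0,0,0],[-26,-25,0,0,0,0],[-26,-25,0,0,0,0],[-26,-25,0,0,0,0],[-26,-25,0,0,0,0]]' 80
python3 jog.py '[[0,0,0,0,0,0],[0,0,0,0,0,0]]'
python3 to.py -39,20,200 -39,20,113
```

```text
[[576.3 140.2]
 [574.   43.9]
 [419.4 143.3]
 [417.7  47.3]] [496.8461      93.65883872]
-1.1553053412483183
-1.249473878986007
-1.3755017263369496
-1.020651250904777
t: 0.52
ee_pos: [243.5, 454.1, 239.3]
orientation: [-0.369, -3.12, 0.001]
ft_force: [0.7, -0.0, -1.0]
width: 88.0
grasp_force: 0.0
t: 0.93
ee_pos: [340.8, 302.2, 239.6]
orientation: [-0.369, -3.12, 0.0]
ft_force: [1.8, 0.4, -0.7]
width: 87.5
grasp_force: 0.0
t: 1.35
ee_pos: [438.1, 150.2, 239.6]
orientation: [-0.37, -3.12, 0.0]
ft_force: [-0.1, 1.2, 0.2]
width: 80.2
grasp_force: 0.0
t: 1.52
ee_pos: [438.1, 150.5, 239.5]
orientation: [-0.376, -3.119, 0.0]
ft_force: [0.1, -0.1, -0.7]
width: 79.9
grasp_force: 0.0
t 1.5167 tcp in box [-59.6  54.8] z 239.5 tilt [-0.001 -0.    -1.   ] f [ 0.1 -0.1 -0.7]
-39,20,200 from last: [-27.8 -29.5  39.4]
-39,20,113 from last: [-0.  0. 87.]
```

```bash
python3 jog.py '[[-14,-15,12,0,0,0],[-14,-15,12,0,0,0],[0,0,15,0,0,0],[0,0,0,0,0,0],[0,0,0,0,0,0]]'
python3 to.py -39,20,113
python3 - <<'E'
from h import *
T=load("top",1);S=load("side",1)
cv2.imwrite("pics/pre.png",np.vstack([cv2.resize(S["img"][100:340,130:450],(640,480)),])[:,:,::-1])
E
```

```text
t: 1.93
ee_pos: [456.6, 117.0, 200.1]
orientation: [-0.368, -3.117, 0.001]
ft_force: [0.4, 0.2, 0.3]
width: 80.3
grasp_force: 0.0
t 1.9333 tcp in box [-40.5  21.7] z 200.1 tilt [-0.003 -0.    -1.   ] f [0.4 0.2 0.3]
-39,20,113 from last: [-2.1 -1.3 87.1]
```

View pics/pre.png

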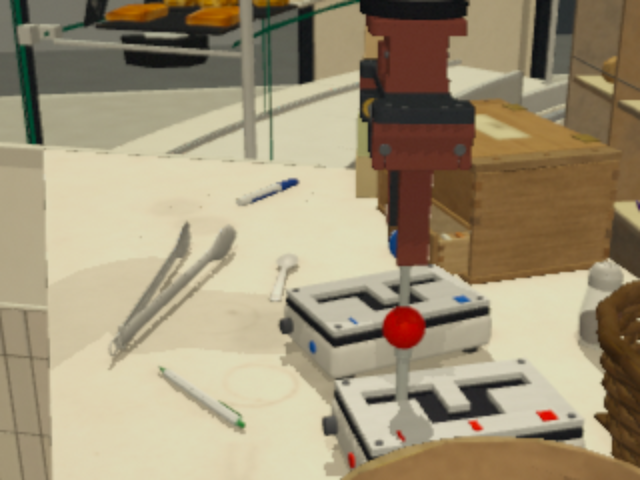

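The gripper hangs open and straight above the red ball (404,327 in the crop). Its fingers are well clear of the ball, and of the blue knob behind (395,243). Next I descend and close.

```bash
python3 jog.py '[[-2,-1,25,0,0,0],[0,0,25,0,0,0],[0,0,25,0,0,0],[0,0,12,0,0,0],[0,0,0,0,0,0]]'
python3 jog.py '[[0,0,0,0,0,0],[0,0,0,0,0,0],[0,0,0,0,0,0],[0,0,0,0,0,0],[0,0,0,0,0,0]]' 20
python3 jog.py '[[0,0,0,0,0,0],[0,0,0,0,0,0],[0,0,0,0,0,0],[0,0,0,0,0,0],[0,0,0,0,0,0]]' 20
python3 to.py -20,20,113 -20,-20,113 20,-20,113 20,20,113 62,20,113
```

```text
t: 2.45
ee_pos: [458.1, 115.3, 112.2]
orientation: [-0.367, -3.117, 0.002]
ft_force: [-1.3, 0.4, -0.7]
width: 79.9
grasp_force: 0.0
t: 2.87
ee_pos: [460.1, 115.0, 114.5]
orientation: [0.369, 3.118, 0.001]
ft_force: [-0.5, -0.1, -0.1]
width: 50.1
grasp_force: 0.0
t: 3.28
ee_pos: [459.5, 114.7, 113.8]
orientation: [-0.37, -3.12, 0.0]
ft_force: [-2.1, -1.7, 6.0]
width: 32.7
grasp_force: 30.0
t 3.2833 tcp in box [-37.6  19.5] z 113.8 tilt [-0. -0. -1.] f [-2.1 -1.7  6. ]
-20,20,113 from last: [-17.1   4.3   0.8]
-20,-20,113 from last: [ -8.6 -39.1   0. ]
20,-20,113 from last: [-39.1   8.6  -0. ]
20,20,113 from last: [ 8.6 39.1 -0. ]
62,20,113 from last: [-41.   9.  -0.]
```

```bash
python3 jog.py '[[-6,1.5,0,0,0,0],[-6,1.5,0,0,0,0],[-5,1.3,0,0,0,0],[0,0,0,0,0,0],[0,0,0,0,0,0]]'
python3 to.py -20,20,113 -20,-20,113 |cut -c1-150
```

```text
t: 3.7
ee_pos: [478.0, 115.1, 113.9]
orientation: [0.369, 3.118, 0.001]
ft_force: [1.6, -1.0, 4.0]
width: 32.8
grasp_force: 30.0
t 3.7 tcp in box [-19.1  20.2] z 113.9 tilt [ 0.002  0.    -1.   ] f [ 1.6 -1.   4. ]
-20,20,113 from last: [ 0.8 -0.4  0.9]
-20,-20,113 from last: [ -8.6 -39.1  -0. ]
```

```bash
python3 jog.py '[[-2,-10,0,0,0,0],[-2,-10,0,0,0,0],[-2,-10,0,0,0,0],[-2,-9.5,0,0,0,0],[0,0,0,0,0,0]]'
python3 jog.py '[[0,0,0,0,0,0],[0,0,0,0,0,0]]'
python3 to.py -20,-20,113 20,-20,113
```

```text
t: 4.12
ee_pos: [475.5, 72.7, 113.8]
orientation: [0.372, 3.119, -0.001]
ft_force: [0.2, -1.1, 4.8]
width: 32.7
grasp_force: 30.0
t: 4.28
ee_pos: [475.5, 73.5, 113.8]
orientation: [-0.371, -3.12, 0.001]
ft_force: [1.1, -1.7, 4.9]
width: 32.4
grasp_force: 30.0
t 4.2833 tcp in box [-20.8 -21.4] z 113.8 tilt [-0.    -0.001 -1.   ] f [ 1.1 -1.7  4.9]
-20,-20,113 from last: [-0.5  1.5  0.8]
20,-20,113 from last: [-39.1   8.6  -0. ]
```

```bash
python3 jog.py '[[-10,2.4,0,0,0,0],[-10,2.4,0,0,0,0],[-10,2.4,0,0,0,0],[-9.5,2.4,0,0,0,0],[0,0,0,0,0,0]]'
python3 jog.py '[[0,0,0,0,0,0]]'
python3 to.py 20,-20,113 20,20,113
python3 - <<'E'
from h import *
T=load("top",1);S=load("side",1)
cv2.imwrite("pics/mid.png",cv2.resize(S["img"][180:340,230:450],(770,560))[:,:,::-1])
E
```

```text
t: 4.7
ee_pos: [517.4, 73.8, 113.8]
orientation: [0.37, 3.119, -0.001]
ft_force: [0.8, -1.9, 6.8]
width: 32.7
grasp_force: 30.0
t: 4.78
ee_pos: [516.6, 73.9, 113.8]
orientation: [0.37, 3.119, -0.001]
ft_force: [1.5, -2.4, 6.1]
width: 32.6
grasp_force: 30.0
t 4.7833 tcp in box [ 20.3 -20.2] z 113.8 tilt [ 0.001 -0.    -1.   ] f [ 1.5 -2.4  6.1]
20,-20,113 from last: [0.4 0.1 0.8]
20,20,113 from last: [ 8.6 39.1 -0. ]
```

View pics/mid.png

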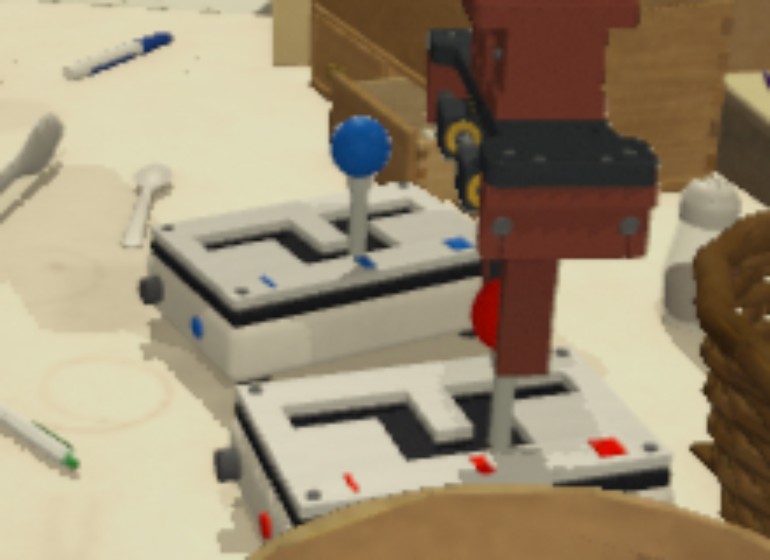

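The side view shows the red ball (at about 500,312) still between the fingers and its stem (503,420) in the right-hand arm of the gate. The blue knob (361,147) hasn't moved. The ball looks slightly behind the finger, so I'll check the stem position.

```bash
python3 - <<'E'
from h import *
S=load("side")
C=np.array([496.8,94]);a=np.radians(-1.15);B=np.array([[np.cos(a),-np.sin(a)],[np.sin(a),np.cos(a)]])
c,r=ray(S,(230+503/3.5,180+420/3.5))
# x where the stem's sight ray crosses box y = -16..-24
for y in(-16,-20,-24):
    n=B@[0,1];s=(n@(C+B@[0,y]-c[:2]))/(n@r[0,:2]);X=c+s*r[0];print(y,B.T@(X[:2]-C),X[2])
E
python3 to.py 20,20,113
```

```text
-16 [ 20.89585091 -16.        ] 59.441482702631845
-20 [ 19.09713651 -20.        ] 61.85677881519791
-24 [ 17.29842212 -24.        ] 64.27207492776387
t 4.8833 tcp in box [ 20.  -20.2] z 113.9 tilt [ 0. -0. -1.] f [ 1.2 -1.3  5.9]
20,20,113 from last: [ 8.6 39.2  0.8]
```

The stem is at box x≈19, within tolerance. Next comes the second bend, then the far arm.

```bash
python3 jog.py '[[2,10,0,0,0,0],[2,10,0,0,0,0],[2,10,0,0,0,0],[2,9.5,0,0,0,0],[0,0,0,0,0,0]]'
python3 jog.py '[[0,0,0,0,0,0],[0,0,0,0,0,0]]'
python3 to.py 20,20,113 63,20,113
```

```text
t: 5.3
ee_pos: [517.1, 115.6, 113.8]
orientation: [-0.369, -3.119, 0.0]
ft_force: [-0.1, 1.5, 7.3]
width: 32.6
grasp_force: 30.0
t: 5.47
ee_pos: [517.1, 114.9, 113.9]
orientation: [-0.37, -3.119, -0.0]
ft_force: [0.0, 1.7, 7.3]
width: 32.4
grasp_force: 30.0
t 5.4667 tcp in box [20.  20.8] z 113.9 tilt [-0.  0. -1.] f [0.  1.7 7.3]
20,20,113 from last: [-0.1 -0.8  0.9]
63,20,113 from last: [-42.    9.2  -0. ]
```

```bash
python3 jog.py '[[-10,2,0,0,0,0],[-11,2.3,0,0,0,0],[-11,2.3,0,0,0,0],[-10,2,0,0,0,0],[0,0,0,0,0,0]]'
python3 jog.py '[[0,0,0,0,0,0],[0,0,0,0,0,0]]'
python3 to.py
python3 jog.py '[[0,0,0,0,0,0],[0,0,0,0,0,0],[0,0,0,0,0,0],[0,0,0,0,0,0],[0,0,0,0,0,0]]' 80
python3 jog.py '[[0,0,0,0,0,0],[0,0,0,0,0,0],[0,0,0,0,0,0],[0,0,0,0,0,0],[0,0,0,0,0,0]]' 80
python3 jog.py '[[0,0,-10,0,0,0],[0,0,-30,0,0,0],[0,0,-30,0,0,0],[0,0,-30,0,0,0],[0,0,-30,0,0,0]]'
python3 jog.py '[[35,0,0,0,0,0],[35,0,0,0,0,0],[35,0,0,0,0,0],[35,0,0,0,0,0],[0,0,0,0,0,0]]'
python3 - <<'E'
from h import *
T=load("top",1);S=load("side",1)
cv2.imwrite("pics/end.png",np.hstack([cv2.resize(S["img"][180:340,250:430],(400,356)),cv2.resize(T["img"][160:320,200:380+0],(400,356))])[:,:,::-1])
cv2.imwrite("pics/endt.png",T["img"][:,:,::-1])
C=np.array([496.8,94]);a=np.radians(-1.15);B=np.array([[np.cos(a),-np.sin(a)],[np.sin(a),np.cos(a)]])
b,rb=knob(S,"red",(320,400,215,285));print(b,rb,B.T@(plane(S,b,115)[0,:2]-C))
b,rb=knob(S,"blue",(315,350,205,240));print("blue",b,rb)
E
```

```text
t: 5.88
ee_pos: [561.6, 113.2, 113.8]
orientation: [0.371, 3.119, 0.001]
ft_force: [1.9, 0.5, 7.6]
width: 32.9
grasp_force: 30.0
t: 6.05
ee_pos: [560.5, 113.2, 113.9]
orientation: [0.37, 3.119, 0.0]
ft_force: [1.5, 1.0, 4.5]
width: 32.8
grasp_force: 30.0
t 6.05 tcp in box [63.4 20. ] z 113.9 tilt [ 0.001  0.    -1.   ] f [1.5 1.  4.5]
t: 6.47
ee_pos: [559.9, 113.5, 113.3]
orientation: [-0.37, -3.119, 0.001]
ft_force: [0.4, 0.1, -0.1]
width: 62.6
grasp_force: 0.0
t: 6.88
ee_pos: [560.5, 113.7, 113.7]
orientation: [0.369, 3.12, -0.0]
ft_force: [0.3, -1.2, -0.2]
width: 80.4
grasp_force: 0.0
t: 7.3
ee_pos: [560.3, 113.7, 245.8]
orientation: [0.369, 3.12, 0.0]
ft_force: [-0.0, -0.8, 0.5]
width: 79.9
grasp_force: 0.0
t: 7.72
ee_pos: [418.4, 146.4, 243.6]
orientation: [-0.367, -3.116, 0.002]
ft_force: [1.1, -0.4, -0.4]
width: 79.7
grasp_force: 0.0
[390.  256.5] 10.30786418914795 [60.60577632 20.66392268]
blue [332.72222137 221.5       ] 8.372968673706055
```

View pics/end.png

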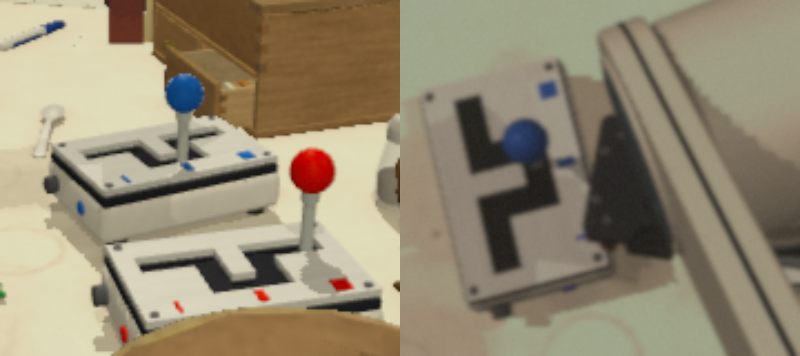

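The side view shows the red lever standing free at the far end of its gate, at box (61,21). The blue knob is on the same pixel as before, and the gripper touches nothing.

```bash
python3 -c "
from workcell import ctrl
print(ctrl.close_job())"
```

```text
the job is handed in; nothing more can be done
None
```

I led the red lever through both bends and let go of it at the far end of its gate, at about box (61, 21) mm; the blue lever did not move, and I handed the job in about 8 s into the 32 s limit (no verdict was returned).

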